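# Take the lock-off padlock out of the microscope bench's supply box

### The job

Lift the loose cover off the two studs of the grey supply box and lay it flat on the bench beside the box; set it down, do not drop it. Then turn the padlock's dial until it clicks into its notch with the long mark at the index mark by the shackle, pull the lock away from the steel eye so that its shackle slides fully open, and unhook it. Finish holding the open lock up in the gripper, level with its dial upwards and at least 20 cm above the bench, without letting go; leave the other things on the bench where they are.

Things in the scene. Friction and masses are not known exactly. Their poses are not given: they have to be found in the camera images.
- box: light grey steel supply box fixed to the bench, lying on its back, open on top: 240 (x) by 180 (y) by 58 mm high, walls 6 mm. Origin at the centre of its underside; x from the robot's side to the far side, y to the left, z up. Two 6 mm studs stand 12 mm above the rim at x = 0, y = +80 and -80 mm. Inside, the top of a metal mounting plate lies 10 mm above the bench
- terminals (a point): top centre of the grey terminal row inside the box, fixed, 42 mm above the bench, box x = 94 mm: it fills 34 mm (x) by 120 mm (y). A black switch block with a steel hasp arm over it, 39 mm high in all, fills box x = 8 to 50, y = 46 to 78 mm. Free room for fingers in the box: 45 mm beside the closed padlock on both sides, 55 mm before it
- clear_spot (a point): a point on the bench 250 mm to the left of the box's centre: the middle of a clear area, 270 mm along x by 280 mm along y, where the cover can be laid. Axes as the box
- eye (a point): steel eye in the box, through which the shackle is hooked: a flat upright staple 4 mm thick, square to the box's x. This point is the centre of its window (box x = 12, y = 15 mm, 22 mm above the bench). Window 14 mm wide (box y 8 to 22), between two posts 6 mm wide; closed above by a cross bar 34 to 40 mm above the bench. Axes as the box
- cover_grip (a point): middle of the loose cover's handle, a black bar along the cover's y: 80 mm long, 14 mm thick (x), 12 mm deep, from 20 to 32 mm above the cover's underside, on two feet; open space 52 mm long below its middle. This point lies 24 mm above the underside, in the bar; x along the cover's long side, z up
- cover: the loose cover: plain grey plastic plate 244 (x) by 184 (y) by 4 mm, 0.3 kg; origin at the centre of its underside, axes as the box at the start. It rests on the box's rim, underside 58 mm above the bench, with two 9 mm holes over the studs; it must rise 12 mm straight up to clear them
- lock_center (a point): middle of the padlock's steel body, half-way up: 46 (x) by 52 (y) by 24 mm (z), lying loose and flat on the mounting plate, dial up; about 0.4 kg. x points out along the shackle to the bow, to the far side of the box. The shackle is an 8 mm round bar at mid-height: heel leg at y = -15 mm, toe leg at y = +15 mm, joined by a bow
- lock: the padlock as a whole, origin at the centre of its underside, axes as lock_center. The eye's inner post stands in the shackle's loop, about 44 mm from the lock's centre; the toe leg runs through the window. To open: pull the body along its -x; the bow (inside at 49 mm from the centre) meets the eye after about 3 mm, then the eye draws the shackle out
- shackle (a joint): how far the shackle is drawn out along x, m: 0 closed, 0.021 fully open; blocked unless the dial is at 0. About 3 N of friction, stays where it is left, does not swing. Fully open, the tip of the toe leg is 37 mm, the inside of the bow 70 mm, its outside 78 mm from the lock's centre
- gap (a point): with the shackle fully open: middle of the 14 mm gap between the body's face and the tip of the toe leg (30 mm along x, 15 mm along y from the lock's centre, mid-height; fixed to the body). To unhook, push the open lock back along its +x until this gap is at the eye (within 3 mm along x), then lift straight up
- knob (a point): middle of the dial's round fluted knob: 28 mm across, 14 mm high; this point is half-way up and on its axis, above the lock's middle, 45 mm above the bench at the start. Below it a flat black disc 40 mm across, 3 mm thick, turns with it. Of its twelve white ticks one is long and wide and goes on over the knob's top: the long mark, the x axis of this point. Can be gripped at any angle
- dial (a joint): angle of the dial on the lock, rad, growing clockwise seen from above. 0 = the long mark is at the white index mark on the lock's top at the shackle's end; there the shackle is free (within 0.12 rad). The dial clicks and centres itself every 0.524 rad, one place being 0; it starts 2 to 4 clicks short of 0 (negative). Turns with about 0.02 N m, no end stop
- screwdriver: bystander: red-handled screwdriver, 200 mm long, lying on the bench to the right of the box; origin on the underside
- nut_a: bystander: steel thumb nut, 18 mm across, 11 mm high, on the bench to the right of the box; origin at the centre of its underside
- nut_b: bystander: the second thumb nut, like nut_a
- slide_box: bystander: wooden box of slides 77 by 100 by 34 mm, on the bench far to the left; origin at the centre of its underside
- oil: bystander: small amber bottle, 32 mm across, 68 mm high, on the bench far to the left; origin at the centre of its underside
- dish: bystander: clear flat dish, 94 mm across, 17 mm high, on the bench behind the box; origin at the centre of its underside
- beaker: bystander: glass beaker 68 mm across, 90 mm high, on the bench at the back right; origin at the centre of its underside

How it is judged:
On the way, in this order (a step that is already met when the one before it is completed fails the run):
1. the cover lies flat on the bench beside the box (height (world z) of cover_grip below 0.03 m and angle between cover_grip's own z axis and vertical below 0.06 rad), for 0.2 s.
2. the dial stands at its notch, long mark at the index (value of joint dial between -0.15 and 0.15 rad), for 0.2 s.
3. the shackle is pulled open (value of joint shackle above 0.018 m), for 0.2 s.
At the end, for the whole second after the job is handed in: the lock is held still in the fingers, its centre at least 200 mm above the bench, level within 0.3 rad with the dial up, shackle at least 17 mm open, touching neither box nor cover; the cover lies flat on the bench (within 6 mm of height and 0.06 rad) (all of step 1 and height (world z) of lock_center above 0.2 m and angle between lock_center's own z axis and vertical below 0.3 rad and value of joint shackle above 0.017 m and contact force between lock and the fingers above 1 N and contact force between lock and box below 0.1 N and contact force between lock and cover below 0.1 N and linear speed of lock below 0.05 m/s); the arm keeps its last pose, push and grip.
It fails at once if the cover is dropped (contact force between cover and the fingers below 0.05 N and linear speed of cover above 0.7 m/s).
It fails at once if another thing on the bench is moved by more than 30 mm (distance of any of screwdriver, nut_a, nut_b, slide_box, oil, dish, beaker from where it was at the start of the episode above 0.03 m).
It also fails if it takes over 72 s, if anything falls off the work surface, if the arm or the gripper's body presses on something with over 40 N, if the wrist force passes 120 N, or if a joint passes its speed limit or range.

### The arm

A 6-joint arm with a two-finger parallel gripper is mounted at the origin on the work surface. World frame = base frame: x ahead of the robot, y to its left, z up, the work surface at z = 0. Lengths are in m, angles in rad, forces in N, time in s.
With the tool pointing down it reaches from about 0.425 to 0.95 m from the base axis. Payload 3.5 kg.
Tool frame: the origin (TCP) lies on the centre line of the jaws, within the pads' length; the fingertips stand 17 mm ahead of it and the grasp point (between the pads) lies 2 mm behind it; z points along the fingers, y is the line along which they close (so a half turn about z gives the same grasp; the last joint's range is limited). The gripper opens to 85 mm and grips with 20 to 120 N. Pads are 22 mm wide; open, the fingers measure 114 mm over their backs; the gripper's body (76 mm by 85 mm) begins 54 mm behind the grasp point. The pads swing forward as they close: fully open they stand 13 mm farther back than shut.
Start: joints at [-1.262, 0.286, 1.577, -0, 1.279, -0.15], TCP at [0.299, -0.605, 0.248] pointing down, gripper open.
Joint ranges: [-2.77, 2.77], [-0.9, 2.22], [0.21, 2.48], [-1.53, 4.67], [0.24, 2.81], [-2.84, 2.84]. Speed limits (rad/s): [2.79, 2.79, 3.14, 3.14, 3.14, 3.14].

### API

Orientations are given as a unit quaternion [x, y, z, w].
In Python, from plant import ctrl gives the robot as it stands. The module is installed in compiled form; this text tells all that it offers.
- The arm moves only by the tool drive_tool, never from a script. Its argument "moves" is a list of rows, each a list of 3 entries, a list of its own where there are three numbers: the turn, a rotation vector about the tool's x, y, z in rad, then the shift along the tool's x, y, z in m, then the finger opening in m, from 0 to 0.0854. A call has 1 to 5 rows; each row shifts and turns the commanded pose from where the row before left it, along the tool's axes as they then stand; what a row does not reach is not made up. A row lasts 1/8 s, in which the tool goes at most 62.5 mm and 10.7 degrees, less where a joint would pass 70% of its speed; a pose out of reach is approached as far as the arm can. A call with a gripper value outside its range is refused whole. The fingers move at their own pace and stop on an object; "grip_force" is the grip in N (left out, the last holds). Time passes only in rows, so rows that do not move let the fingers close. It gives the time, the measured TCP pose, the force, the opening and the grip force at its end, in the units of the state.
- ctrl.get_state(): the state, without advancing time (a new reading comes with each control period).
- ctrl.read_camera(name): name is "side" or "top"; returns a dict with "image" (400x640x3 uint8, red, green, blue), "fx", "fy", "cx", "cy" (pixels), "R" (3x3) and "t" (3): a world point X has camera coordinates R X + t. Camera axes: x right, y down, z forward; pixel columns grow to the right and rows downward; lengths in m; the calibration is good to about 2 mm. A picture is of the moment at which its call begins. There is no depth.
- ctrl.sign_off(): hands the job in; it is judged then, once.
The state is a dict: "time": time; "qpos": joint angles; "dq": joint speeds; "joint_efforts": joint torques, N m; "eef_pos": TCP position; "tcp_rot": TCP orientation; "contact_force": force on the tool from outside, world axes, zero at the start; "wrist_torque": the same for the moment, N m; "opening": opening from 0.0 (shut) to 1.0 (fully open); "finger_force": force on a finger pad.
Only numpy, scipy, OpenCV 4.12 (cv2) and the standard library are available. Lean on these libraries where they do the work, as an engineer would, in place of code of your own. Each camera call takes 0.05 s, during which the arm holds its last target. There are 200 camera calls.

## Working session

There is one attempt and no reset: what is moved stays moved. The work goes in short steps, Python scripts to look and compute and a tool call to move; the robot and the scene stay as the last step left them, time stands still between calls to the robot, and variables do not carry over. Pictures are saved under pics/ and viewed, at most 10 in all, crops included, and the job is handed in when it is done.

Besides the shell and the picture viewer there is one more tool, called after "Call:" as name([rows], argument=value, ...), one row to a line, values as JSON. drive_tool: Moves the arm, as the interface text tells. Its arguments: {"type":"object","properties":{"moves":{"type":"array","items":{"type":"array"}},"grip_force":{"type":"number"}},"required":["moves"]}

```bash
mkdir -p pics; cat > h.py <<'E'
import numpy as np, cv2
from plant import ctrl
from scipy.spatial.transform import Rotation as Ro
def cam(n):
    c=ctrl.read_camera(n); c={k:(np.array(v) if k in('R','t') else v) for k,v in c.items()}; return c
def ray(c,u,v):
    d=np.array([(u-c['cx'])/c['fx'],(v-c['cy'])/c['fy'],1.]); R=c['R']; return -R.T@c['t'], R.T@d
def onz(c,u,v,z):
    o,d=ray(c,u,v); return o+d*(z-o[2])/d[2]
def proj(c,X):
    p=c['R']@np.array(X)+c['t']; return np.array([c['fx']*p[0]/p[2]+c['cx'],c['fy']*p[1]/p[2]+c['cy']])
def save(n,im,s=1): cv2.imwrite('pics/'+n,cv2.resize(im[:,:,::-1],None,fx=s,fy=s,interpolation=cv2.INTER_CUBIC))
E
python3 - <<'E'
from h import *
for n in('top','side'):
    c=cam(n); save(n+'0.png',c['image']); print(n,c['fx'],c['cx'],c['cy'],-c['R'].T@c['t'],c['R'].round(3).tolist())
s=ctrl.get_state();print(s)
E
```

```text
top 429.318016888998 321.9412442837077 202.7634691741069 [0.40701452 0.07922204 1.37597651] [[-0.007, -1.0, 0.01], [-0.992, 0.006, -0.122], [0.122, -0.011, -0.992]]
side 499.1942550041351 317.280881178875 201.2326945349172 [0.14168821 1.05635736 0.68328395] [[-0.916, -0.4, 0.01], [-0.206, 0.451, -0.868], [0.343, -0.798, -0.496]]
{'time': 0.1, 'qpos': array([-1.26198371e+00,  2.87131505e-01,  1.57805234e+00,  2.05202819e-05,
        1.27858840e+00, -1.50033401e-01]), 'dq': array([-1.68509184e-04, -2.47159493e-03, -3.40986843e-03,  1.69165505e-03,
        2.11023566e-04, -2.66419642e-05]), 'joint_efforts': array([ 1.93234082e-03, -4.07290113e+01, -2.93700331e+01, -1.35316618e-04,
        3.36457037e-03,  5.20750536e-07]), 'eef_pos': array([ 0.29880428, -0.60463345,  0.24703739]), 'tcp_rot': array([ 9.73797870e-01,  2.27412664e-01, -7.66366577e-05, -1.08714353e-03]), 'contact_force': array([-0.50546008, -0.4813373 , -0.00505337]), 'wrist_torque': array([-0.00171495,  0.00284864,  0.02713118]), 'finger_force': 0.0, 'opening': 1.0006853378699314}
```

View pics/top0.png

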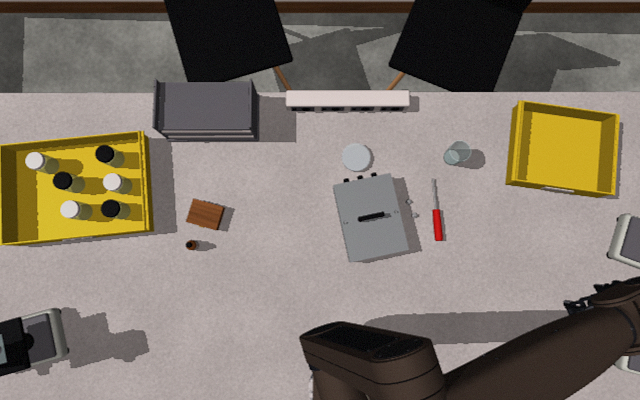

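View pics/side0.png

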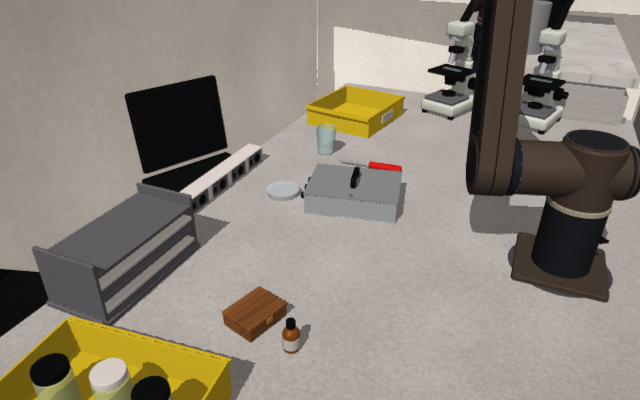

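The top view shows the cover around (375,217) with its black handle at (373,216), slightly rotated. The slide box (207,213) and bottle (195,245) are to the left, with free bench between. The side view shows the handle at (355,178).

```bash
cat >> h.py <<'E'
def mr(c,m,z):
    cs=cv2.findContours(m.astype(np.uint8),cv2.RETR_EXTERNAL,cv2.CHAIN_APPROX_NONE)[0]
    k=max(cs,key=cv2.contourArea).reshape(-1,2)
    P=np.array([onz(c,u,v,z)[:2] for u,v in k]).astype(np.float32)
    return cv2.minAreaRect(P),k
E
python3 - <<'E'
from h import *
c=cam('top');im=c['image'].astype(int)
roi=np.zeros(im.shape[:2],bool);roi[190:240,345:405]=1
g=im.max(2)
r,k=mr(c,(g<60)&roi,0.088);print('handle',r,cv2.boxPoints(r),k.min(0),k.max(0))
roi[:]=0;roi[150:280,325:430]=1
print(im[230,370],im[230,320])
R=im[:,:,0]
m=roi&(im[:,:,0]>100)&(im[:,:,0]<150)&(im[:,:,2]-im[:,:,0]>=0)
r,k=mr(c,cv2.morphologyEx(m.astype(np.uint8),cv2.MORPH_OPEN,np.ones((5,5))),0.062);print('cover',r,cv2.boxPoints(r).tolist(),k.min(0),k.max(0))
s=cam('side');im=s['image'].astype(int)
roi=np.zeros(im.shape[:2],bool);roi[163:195,335:375]=1
m=roi&(im.max(2)<60);v,u=np.nonzero(m);print('side',u.min(),u.max(),v.min(),v.max(),u.mean(),v.mean())
E
```

```text
handle ((0.5236851572990417, -0.08237504214048386), (0.014024707488715649, 0.08080172538757324), 12.437374114990234) [[ 0.50813615 -0.04443257]
 [ 0.52553856 -0.12333805]
 [ 0.53923416 -0.12031751]
 [ 0.52183175 -0.04141203]] [358 212] [384 221]
[133 133 136] [176 167 164]
cover ((0.524872899055481, -0.08279067277908325), (0.24291743338108063, 0.18461190164089203), 11.39188289642334) [[0.3875749111175537, -0.016293562948703766], [0.4240391254425049, -0.19726845622062683], [0.6621708869934082, -0.14928779006004333], [0.625706672668457, 0.03168711066246033]] [334 175] [407 260]
side 350 359 167 187 354.4583333333333 177.13333333333333
```

Call:
drive_tool([
  [[0, 0, -0.164], [0, 0, 0], 0.05],
  [[0, 0, -0.164], [0, 0, 0], 0.05],
  [[0, 0, -0.164], [0, 0, 0], 0.05],
  [[0, 0, -0.164], [0, 0, 0], 0.05],
], grip_force=40)

```text
time: 0.7
eef_pos: [0.2989, -0.605, 0.2479]
tcp_rot: [0.847, 0.531, 0.0, -0.0]
contact_force: [-0.3, 0.4, 0.0]
opening: 0.584
finger_force: 0.0
```

Call:
drive_tool([
  [[0, 0, -0.164], [0, 0, 0], 0.05],
  [[0, 0, -0.164], [0, 0, 0], 0.05],
  [[0, 0, -0.164], [0, 0, 0], 0.05],
  [[0, 0, -0.164], [0, 0, 0], 0.05],
])

```text
time: 1.2
eef_pos: [0.2989, -0.605, 0.2479]
tcp_rot: [0.631, 0.776, 0.0, -0.0]
contact_force: [-0.2, 0.2, -0.6]
opening: 0.583
finger_force: 0.0
```

Call:
drive_tool([
  [[0, 0, 0], [0.0467, 0.0325, 0], 0.05],
  [[0, 0, 0], [0.0467, 0.0325, 0], 0.05],
  [[0, 0, 0], [0.0467, 0.0325, 0], 0.05],
  [[0, 0, 0], [0.0467, 0.0325, 0], 0.05],
  [[0, 0, 0], [0.0467, 0.0325, 0], 0.05],
])

```text
time: 1.82
eef_pos: [0.4122, -0.3422, 0.2482]
tcp_rot: [0.633, 0.774, 0.0, 0.0]
contact_force: [0.1, 0.1, -0.6]
opening: 0.586
finger_force: 0.0
```

Call:
drive_tool([
  [[0, 0, 0], [0.0467, 0.0325, 0], 0.05],
  [[0, 0, 0], [0.0467, 0.0325, 0], 0.05],
  [[0, 0, 0], [0.0467, 0.0325, 0], 0.05],
  [[0, 0, 0], [0.0467, 0.0325, 0], 0.05],
  [[0, 0, 0], [0.0467, 0.0325, 0.02], 0.05],
])

```text
time: 2.45
eef_pos: [0.5263, -0.0815, 0.2302]
tcp_rot: [0.633, 0.774, 0.001, 0.002]
contact_force: [0.6, -0.0, -0.5]
opening: 0.587
finger_force: 0.0
```

Call:
drive_tool([
  [[0, 0, 0], [-0.001, -0.002, 0.045], 0.05],
  [[0, 0, 0], [0, 0, 0.045], 0.05],
  [[0, 0, 0], [0, 0, 0.035], 0.05],
  [[0, 0, 0], [0, 0, 0.018], 0.05],
  [[0, 0, 0], [0, 0, 0], 0.05],
])

```text
time: 3.08
eef_pos: [0.5222, -0.0841, 0.0843]
tcp_rot: [0.633, 0.774, -0.0, -0.001]
contact_force: [-0.1, -0.4, 1.1]
opening: 0.584
finger_force: 0.0
```

Call:
drive_tool([
  [[0, 0, 0], [0, 0, 0], 0.0],
  [[0, 0, 0], [0, 0, 0], 0.0],
  [[0, 0, 0], [0, 0, 0], 0.0],
  [[0, 0, 0], [0, 0, 0], 0.0],
  [[0, 0, 0], [0, 0, 0], 0.0],
])

```text
time: 3.7
eef_pos: [0.5244, -0.0848, 0.0873]
tcp_rot: [0.633, 0.774, 0.001, 0.002]
contact_force: [-0.6, -0.7, 6.4]
opening: 0.153
finger_force: 41.2
```

Call:
drive_tool([
  [[0, 0, 0], [0, 0, -0.005], 0.0],
  [[0, 0, 0], [0, 0, -0.01], 0.0],
  [[0, 0, 0], [0, 0, -0.015], 0.0],
  [[0, 0, 0], [0, 0, -0.03], 0.0],
])

```text
time: 4.2
eef_pos: [0.521, -0.0836, 0.1446]
tcp_rot: [0.633, 0.774, -0.001, -0.003]
contact_force: [0.2, 0.1, -3.9]
opening: 0.156
finger_force: 40.1
```

Call:
drive_tool([
  [[0, 0, 0], [0.02, 0, 0], 0.0],
  [[0, 0, 0], [0.045, 0, 0], 0.0],
  [[0, 0, 0], [0.05, 0, 0], 0.0],
  [[0, 0, 0], [0.05, 0, 0], 0.0],
  [[0, 0, 0], [0.045, 0, 0], 0.0],
])

```text
time: 4.82
eef_pos: [0.4786, 0.1241, 0.1439]
tcp_rot: [0.633, 0.774, -0.001, -0.001]
contact_force: [0.3, 0.8, -4.3]
opening: 0.155
finger_force: 40.1
```

Call:
drive_tool([
  [[0, 0, 0], [0.03, 0, 0], 0.0],
  [[0, 0, 0], [0.01, 0, 0.02], 0.0],
  [[0, 0, 0], [0, 0, 0.04], 0.0],
  [[0, 0, 0], [0, 0, 0.03], 0.0],
  [[0, 0, 0], [0, 0, 0.01], 0.0],
])

```text
time: 5.45
eef_pos: [0.4696, 0.1612, 0.0422]
tcp_rot: [0.633, 0.774, -0.003, -0.003]
contact_force: [-0.3, -0.6, -3.4]
opening: 0.149
finger_force: 40.1
```

```bash
python3 - <<'E'
from h import *
s=ctrl.get_state();print(s['eef_pos'],s['contact_force'],s['wrist_torque'])
c=cam('top');d=cam('side')
save('top1.png',c['image'][130:290,180:460],2.5);save('side1.png',d['image'][120:360,220:520],2.5)
E
```

```text
[0.46958938 0.16124964 0.04224985] [-0.31913713 -0.64351709 -3.35569237] [ 0.00070082  0.05016774 -0.0157696 ]
```

View pics/side1.png

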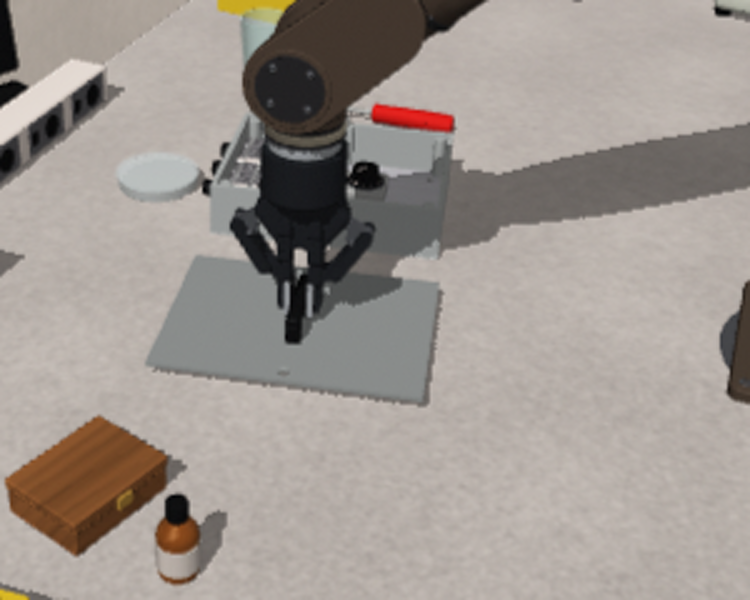

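The cover hangs level from the gripper just over the bench (handle at 297,310 in the crop), clear of the box and of the slide box. I lower it slowly.

Call:
drive_tool([
  [[0, 0, 0], [0, 0, 0.005], 0.0],
  [[0, 0, 0], [0, 0, 0.004], 0.0],
  [[0, 0, 0], [0, 0, 0.003], 0.0],
  [[0, 0, 0], [0, 0, 0.002], 0.0],
  [[0, 0, 0], [0, 0, 0], 0.0],
])

```text
time: 6.18
eef_pos: [0.4732, 0.1607, 0.0313]
tcp_rot: [0.633, 0.774, -0.0, -0.0]
contact_force: [-0.0, -0.4, -3.8]
opening: 0.156
finger_force: 40.0
```

Call:
drive_tool([
  [[0, 0, 0], [0, 0, 0.002], 0.0],
  [[0, 0, 0], [0, 0, 0.002], 0.0],
  [[0, 0, 0], [0, 0, 0], 0.0],
])

```text
time: 6.55
eef_pos: [0.4736, 0.1608, 0.0293]
tcp_rot: [0.633, 0.774, -0.001, -0.0]
contact_force: [-6.9, -2.2, 10.3]
opening: 0.153
finger_force: 41.9
```

Call:
drive_tool([
  [[0, 0, 0], [0, 0, 0], 0.02],
  [[0, 0, 0], [0, 0, 0], 0.05],
  [[0, 0, 0], [0, 0, 0], 0.05],
  [[0, 0, 0], [0, 0, -0.02], 0.06],
  [[0, 0, 0], [0, 0, -0.05], 0.06],
])

```text
time: 7.18
eef_pos: [0.471, 0.1603, 0.0954]
tcp_rot: [0.633, 0.774, -0.002, -0.002]
contact_force: [1.2, -0.7, 0.5]
opening: 0.703
finger_force: 0.0
```

Call:
drive_tool([
  [[0, 0, 0], [0, 0, -0.06], 0.06],
  [[0, 0, 0], [0, 0, -0.06], 0.06],
  [[0, 0, 0], [0.03, -0.04, 0], 0.06],
  [[0, 0, 0], [0.03, -0.04, 0], 0.06],
])

```text
time: 7.68
eef_pos: [0.3826, 0.204, 0.2185]
tcp_rot: [0.634, 0.774, 0.001, 0.001]
contact_force: [0.8, 0.4, 0.3]
opening: 0.705
finger_force: 0.0
```

```bash
python3 - <<'E'
from h import *
s=ctrl.get_state();print(s['eef_pos'],s['qpos'])
c=cam('top');d=cam('side')
save('top2.png',c['image'][160:280,320:430],5);save('side2.png',d['image'][140:240,280:430],5)
E
```

```text
[0.3826275  0.20398818 0.21850226] [ 2.54780400e-01 -2.46776766e-01  2.17402112e+00  3.14711380e-04
  1.21186094e+00  5.61889927e-02]
```

View pics/top2.png

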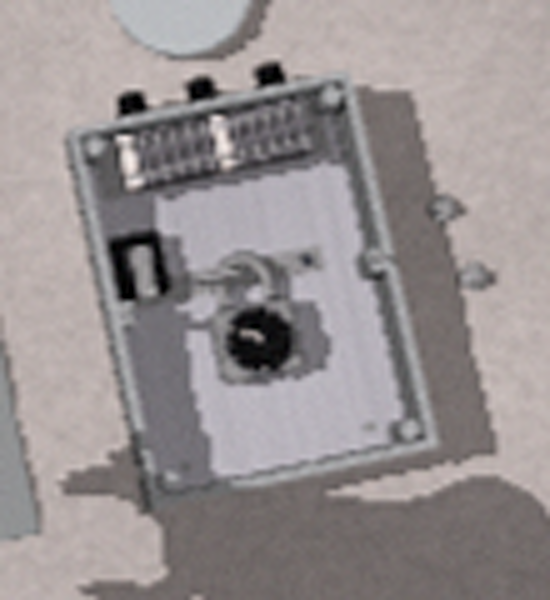

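View pics/side2.png

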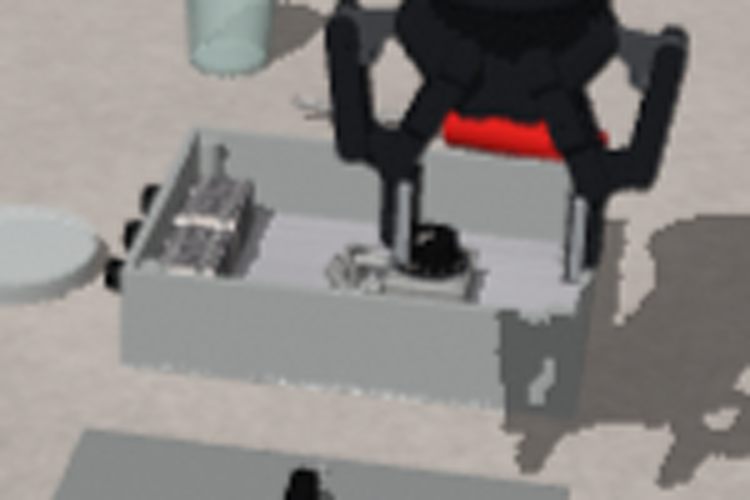

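Top crop (5x, origin 320,160): the lock body is around (255,340), with the black knob centred near (258,338). The long mark points from the knob's middle to the upper left (240,326). The shackle bow is near (250,275). The side crop shows the knob at (437,248), partly hidden by a finger. I'll measure these finely.

```bash
cat > m.py <<'E'
from h import *
def knob(c,u0,v0,r=9,verbose=1):
    im=c['image'].astype(float);g=im.mean(2)
    V,U=np.mgrid[0:400,0:640];near=np.hypot(U-u0,V-v0)<r
    m=((g<60)&near).astype(np.uint8)
    cs=max(cv2.findContours(m,cv2.RETR_EXTERNAL,cv2.CHAIN_APPROX_NONE)[0],key=cv2.contourArea)
    h=cv2.convexHull(cs);e=cv2.fitEllipse(cs);mm=np.zeros_like(m);cv2.fillPoly(mm,[h],1)
    if verbose: print('ell',e,'n',m.sum())
    return e,mm,g
E
python3 - <<'E'
from m import *
c=cam('top')
e,mm,g=knob(c,371.6,227.6)
print(onz(c,*e[0],.038),onz(c,*e[0],.052))
np.set_printoptions(linewidth=200)
print(g[215:240,360:386].astype(int))
# studs / lock body
E
```

```text
ell ((371.63433837890625, 227.54513549804688), (11.07496166229248, 12.3856201171875), 117.05831909179688) n 111
[ 0.49319567 -0.09032444  0.038     ] [ 0.49229391 -0.08855038  0.052     ]
[[145 153 147 138 120  99  96 101  91  88  90  79 139 149  97  93  99 111 157 175 176 181 181 181 177 179]
 [ 89  96  92  91  93  87  79  87  90  84  93  91 128 148 108  99 111 112 163 184 183 185 182 183 180 180]
 [135 130 120 134 125  95  91 101 105 108 145 170 157 145 118 104 117 114 162 186 185 180 181 183 181 180]
 [152 161 133 144 148 108 106 118 113 142 178 186 169 161 130 110 116 113 160 186 184 184 184 180 180 177]
 [174 176 172 163 145 128 119 117 116 159 189 189 164 120  85  75  96 104 159 194 185 189 186 186 181 179]
 [181 184 182 161 140 140 121 120 118 126 140 147 133 126 121 127 131 119 126 138 135 139 129 166 184 178]
 [180 184 187 148 106  93  95 106 111  93  86  72  60 104 127 141 145 127  97 107 116 115 112 161 188 183]
 [182 185 175 136 112 122 121  91  49  40  36  24  15  63  70  84 132 140 105 105 120 117 113 127 168 182]
 [186 155 137 142 139 136 100  42  13  13  10   9  17  1
[... 1063 characters left out ...]
  75  71  16  38  98 134 121 113 110 114 118 115 109 155]
 [185 183 184 154 125 141 153 151 142 128 101  83  99  85  75  82  87 109 112 112 114 110 152 171 173 181]
 [187 183 184 161 112 123 139 137 129 109  93  84  89 101 109 108 106 146 144 111 149 175 183 190 186 184]
 [183 186 183 178 156 129 118 131 128 109 110 108 107 108 155 173 176 181 183 172 180 184 187 186 184 182]
 [184 183 186 178 181 175 173 178 174 174 175 174 174 170 182 187 188 186 184 188 184 184 184 184 184 182]
 [187 182 186 182 182 184 186 186 187 187 191 191 187 183 187 186 188 183 182 183 187 185 182 187 182 184]
 [191 184 185 183 181 183 185 182 187 183 186 188 182 185 184 185 191 184 184 185 186 183 182 188 185 178]]
```

The long mark points about 70° left of world x and the lock yaw is about 11.5°, so it is 2 clicks (−1.05 rad) short. The knob is at about (0.493, −0.090), which agrees with the position expected from the box. I'll go there with the gripper pre-turned by −1.047.

Call:
drive_tool([
  [[0, 0, 0], [0, 0.05, 0], 0.05],
  [[0, 0, 0], [-0.062, 0, 0], 0.05],
  [[0, 0, 0], [-0.062, 0, 0], 0.05],
  [[0, 0, 0], [-0.062, 0, 0], 0.05],
  [[0, 0, 0], [-0.062, 0, 0], 0.05],
])

```text
time: 8.45
eef_pos: [0.4822, -0.0324, 0.2174]
tcp_rot: [0.633, 0.774, 0.0, 0.001]
contact_force: [1.3, 0.1, 0.0]
opening: 0.587
finger_force: 0.0
```

Call:
drive_tool([
  [[0, 0, 0], [-0.062, 0, 0], 0.05],
  [[0, 0, -0.1745], [0, 0, 0], 0.05],
  [[0, 0, -0.1745], [0, 0, 0.02], 0.05],
  [[0, 0, -0.1745], [0, 0, 0.02], 0.05],
  [[0, 0, -0.1745], [0, 0, 0.02], 0.05],
])

```text
time: 9.07
eef_pos: [0.4941, -0.0914, 0.1565]
tcp_rot: [0.328, 0.945, -0.0, 0.0]
contact_force: [-0.1, 0.6, 0.1]
opening: 0.586
finger_force: 0.0
```

Call:
drive_tool([
  [[0, 0, -0.1745], [0, 0, 0.02], 0.05],
  [[0, 0, -0.1745], [0, 0, 0.02], 0.05],
  [[0, 0, 0], [0, 0, 0], 0.05],
  [[0, 0, 0], [0, 0, 0], 0.05],
])

```text
time: 9.57
eef_pos: [0.4943, -0.0909, 0.1179]
tcp_rot: [0.163, 0.987, -0.0, 0.0]
contact_force: [-0.5, 0.3, 0.4]
opening: 0.586
finger_force: 0.0
```

```bash
cat >> h.py <<'E'
def rel(x,y,z):
    s=ctrl.get_state();T=Ro.from_quat(s['tcp_rot']);X=T.as_matrix()
    print('pos',s['eef_pos'].round(4),'theta',np.degrees(np.arctan2(X[1,0],X[0,0])).round(2),'tool shift',T.inv().apply(np.array([x,y,z])-s['eef_pos']).round(4),'F',s['contact_force'].round(1),'tq',s['wrist_torque'].round(3),'q6',s['qpos'][5].round(3))
E
python3 -c "
from h import *
rel(.4932,-.0896,.063)"
```

```text
pos [ 0.4943 -0.0909  0.1179] theta 161.28 tool shift [0.0015 0.0009 0.0549] F [-0.5  0.3  0.4] tq [-0.013  0.059  0.025] q6 -1.628
```

Call:
drive_tool([
  [[0, 0, 0], [0.0015, 0.001, 0.02], 0.05],
  [[0, 0, 0], [0, 0, 0.02], 0.05],
  [[0, 0, 0], [0, 0, 0.01], 0.05],
  [[0, 0, 0], [0, 0, 0.005], 0.05],
  [[0, 0, 0], [0, 0, 0], 0.05],
])

```text
time: 10.2
eef_pos: [0.4928, -0.089, 0.0627]
tcp_rot: [0.161, 0.987, -0.0, 0.0]
contact_force: [-0.2, -0.3, 0.5]
opening: 0.582
finger_force: 0.0
```

Call:
drive_tool([
  [[0, 0, 0], [0, 0, 0], 0.02],
  [[0, 0, 0], [0, 0, 0], 0.0],
  [[0, 0, 0], [0, 0, 0], 0.0],
  [[0, 0, 0], [0, 0, 0], 0.0],
], grip_force=40)

```text
time: 10.7
eef_pos: [0.493, -0.0892, 0.0634]
tcp_rot: [0.161, 0.987, -0.0, 0.001]
contact_force: [-3.1, -0.1, 5.6]
opening: 0.286
finger_force: 39.2
```

```bash
python3 -c "
from h import *
rel(.4932,-.0896,.063)
d=cam('side');save('side3.png',d['image'][150:230,290:410],5)"
```

```text
pos [ 0.493  -0.0892  0.0634] theta 161.46 tool shift [-0.0003 -0.0003  0.0004] F [-3.1 -0.1  5.6] tq [-0.176  0.352  0.058] q6 -1.628
```

View pics/side3.png

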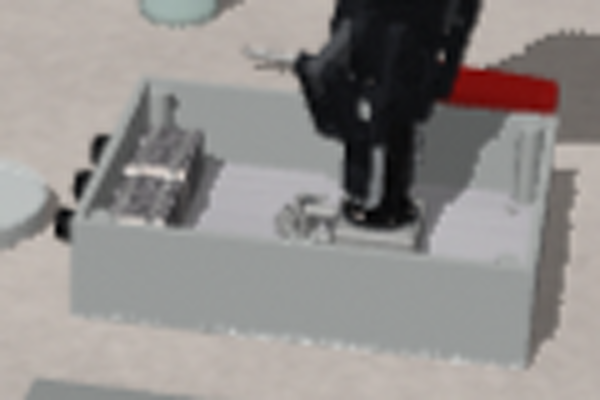

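The side crop shows the fingers closed round the knob at (380,205), with the lock flat on its plate. Now I turn it clockwise.

Call:
drive_tool([
  [[0, 0, 0.13], [0, 0, 0], 0.0],
  [[0, 0, 0.13], [0, 0, 0], 0.0],
  [[0, 0, 0.13], [0, 0, 0], 0.0],
  [[0, 0, 0.13], [0, 0, 0], 0.0],
])

```text
time: 11.25
eef_pos: [0.4929, -0.0893, 0.0634]
tcp_rot: [0.411, 0.912, -0.0, 0.001]
contact_force: [-2.5, -1.2, 6.5]
opening: 0.282
finger_force: 39.2
```

Call:
drive_tool([
  [[0, 0, 0.13], [0, 0, 0], 0.0],
  [[0, 0, 0.13], [0, 0, 0], 0.0],
  [[0, 0, 0.13], [0, 0, 0], 0.0],
  [[0, 0, 0.137], [0, 0, 0], 0.0],
  [[0, 0, 0], [0, 0, 0], 0.0],
])

```text
time: 11.88
eef_pos: [0.4929, -0.0893, 0.0634]
tcp_rot: [0.633, 0.774, -0.0, 0.001]
contact_force: [-2.2, -1.2, 6.0]
opening: 0.286
finger_force: 39.2
```

Call:
drive_tool([
  [[0, 0, 0], [0, 0, 0], 0.0],
  [[0, 0, 0], [0, 0, 0], 0.0],
])

```text
time: 12.12
eef_pos: [0.4928, -0.0893, 0.0634]
tcp_rot: [0.633, 0.774, -0.0, 0.001]
contact_force: [-2.9, -0.3, 5.3]
opening: 0.285
finger_force: 39.2
```

```bash
python3 -c "
from h import *
rel(.4932,-.0896,.063)"
```

```text
pos [ 0.4928 -0.0893  0.0634] theta 101.48 tool shift [-0.0004  0.0003  0.0004] F [-2.9 -0.3  5.3] tq [-0.206  0.499  0.003] q6 -0.581
```

Call:
drive_tool([
  [[0, 0, 0], [0, 0, -0.001], 0.0],
  [[0, 0, 0], [0, -0.003, 0], 0.0],
  [[0, 0, 0], [0, -0.002, 0], 0.0],
  [[0, 0, 0], [0, -0.002, 0], 0.0],
  [[0, 0, 0], [0, -0.001, 0], 0.0],
], grip_force=60)

```text
time: 12.75
eef_pos: [0.4856, -0.0904, 0.0637]
tcp_rot: [0.633, 0.774, 0.001, 0.001]
contact_force: [4.1, 1.1, -0.3]
opening: 0.271
finger_force: 59.0
```

```bash
python3 -c "
from h import *
rel(.4932,-.0896,.063)"
```

```text
pos [ 0.4856 -0.0904  0.0637] theta 101.42 tool shift [-0.0008  0.0076  0.0008] F [ 4.1  1.1 -0.3] tq [ 0.221 -0.886 -0.02 ] q6 -0.591
```

Call:
drive_tool([
  [[0, 0, 0], [0, -0.004, 0], 0.0],
  [[0, 0, 0], [0, -0.004, 0], 0.0],
  [[0, 0, 0], [0, -0.004, 0], 0.0],
  [[0, 0, 0], [0, -0.003, 0], 0.0],
  [[0, 0, 0], [0, 0, 0], 0.0],
])

```text
time: 13.38
eef_pos: [0.4707, -0.0933, 0.0637]
tcp_rot: [0.633, 0.774, 0.001, 0.001]
contact_force: [5.4, 1.5, 0.5]
opening: 0.267
finger_force: 59.2
```

Call:
drive_tool([
  [[0, 0, 0], [0, -0.001, 0], 0.0],
  [[0, 0, 0], [0, -0.001, 0], 0.0],
  [[0, 0, 0], [0, 0, 0], 0.0],
])

```text
time: 13.75
eef_pos: [0.4699, -0.0935, 0.0638]
tcp_rot: [0.634, 0.774, 0.002, 0.002]
contact_force: [7.8, 1.9, -2.8]
opening: 0.273
finger_force: 59.0
```

```bash
python3 -c "
from h import *
rel(.4928,-.0893,.063)
c=cam('top');d=cam('side')
import numpy as np
a=cv2.resize(c['image'][180:260,320:420],None,fx=4,fy=4,interpolation=2);b=cv2.resize(d['image'][150:230,290:390],None,fx=4,fy=4,interpolation=2)
save('p4.png',np.hstack([a,b]))"
```

```text
pos [ 0.4699 -0.0935  0.0638] theta 101.38 tool shift [-0.0004  0.0233  0.001 ] F [ 7.8  1.9 -2.8] tq [ 0.504 -1.509 -0.007] q6 -0.611
```

View pics/p4.png

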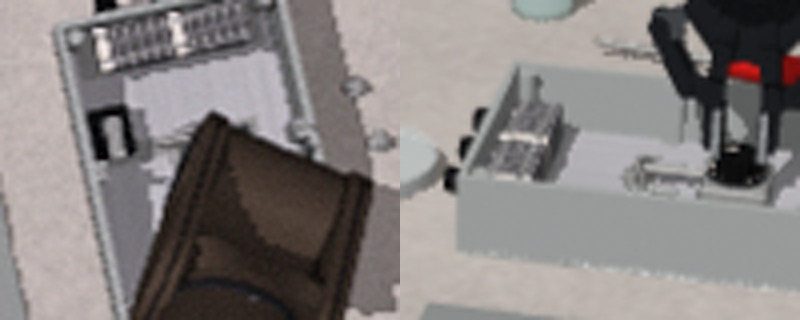

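The right part (side view) shows the lock pulled towards the robot with the shackle drawn long from the body at (705,180) to the bow at (640,175), and the fingers still on the knob at (738,160). I pull a little more to be sure of the stop.

Call:
drive_tool([
  [[0, 0, 0], [0, -0.001, 0], 0.0],
  [[0, 0, 0], [0, -0.001, 0], 0.0],
  [[0, 0, 0], [0, 0, 0], 0.0],
  [[0, 0, 0], [0, 0, 0], 0.0],
])

```text
time: 14.35
eef_pos: [0.4691, -0.0937, 0.064]
tcp_rot: [0.634, 0.773, 0.003, 0.004]
contact_force: [12.5, 4.4, -5.3]
opening: 0.269
finger_force: 59.1
```

```bash
python3 -c "
from h import *
rel(.4928,-.0893,.063)"
```

```text
pos [ 0.4691 -0.0937  0.064 ] theta 101.34 tool shift [-0.0003  0.0241  0.0012] F [12.5  4.4 -5.3] tq [ 0.748 -2.175  0.044] q6 -0.613
```

Call:
drive_tool([
  [[0, 0, 0], [0, 0.01, 0], 0.0],
  [[0, 0, 0], [0, 0.01, 0], 0.0],
  [[0, 0, 0], [0, 0.01, 0], 0.0],
  [[0, 0, 0], [0, 0.009, 0], 0.0],
  [[0, 0, 0], [0, 0, 0], 0.0],
])

```text
time: 14.98
eef_pos: [0.5019, -0.0866, 0.0636]
tcp_rot: [0.632, 0.775, -0.003, -0.003]
contact_force: [-5.9, -0.8, 9.6]
opening: 0.266
finger_force: 61.0
```

```bash
python3 -c "
from h import *
rel(.5069,-.0864,.063)
d=cam('side');save('side5.png',d['image'][160:220,290:390],6)"
```

```text
pos [ 0.5019 -0.0866  0.0636] theta 101.57 tool shift [-0.0008  0.0049  0.0005] F [-5.9 -0.8  9.6] tq [-0.193  1.048 -0.012] q6 -0.568
```

View pics/side5.png

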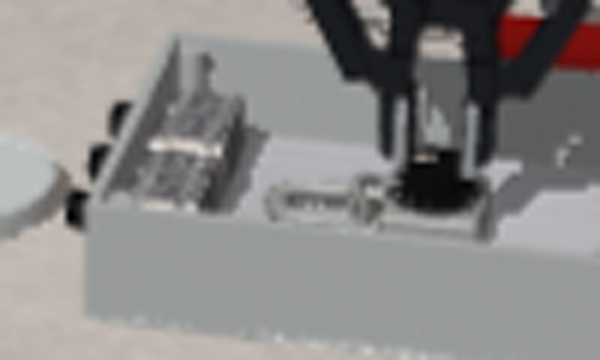

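The side crop shows the shackle fully drawn, running from about (375,205) to the bow at (275,200), with the eye near (370,190) close to the body's face. 5 mm remain, so I unload a little and continue.

Call:
drive_tool([
  [[0, 0, 0], [0, 0, -0.0015], 0.0],
  [[0, 0, 0], [0, 0.003, 0], 0.0],
  [[0, 0, 0], [0, 0, 0], 0.0],
])

```text
time: 15.4
eef_pos: [0.5066, -0.0854, 0.0638]
tcp_rot: [0.633, 0.774, -0.0, -0.001]
contact_force: [0.5, 0.1, -3.3]
opening: 0.265
finger_force: 59.2
```

```bash
python3 -c "
from h import *
rel(.5069,-.0864,.063)"
```

```text
pos [ 0.5066 -0.0854  0.0638] theta 101.45 tool shift [-0.001   0.0001  0.0008] F [ 0.5  0.1 -3.3] tq [-0.007  0.098  0.065] q6 -0.565
```

Call:
drive_tool([
  [[0, 0, 0], [-0.001, 0, -0.004], 0.0],
  [[0, 0, 0], [0, 0, -0.004], 0.0],
  [[0, 0, 0], [0, 0, -0.004], 0.0],
  [[0, 0, 0], [0, 0, 0], 0.0],
])

```text
time: 15.9
eef_pos: [0.5077, -0.087, 0.0774]
tcp_rot: [0.633, 0.774, 0.0, 0.001]
contact_force: [0.2, -0.3, -3.7]
opening: 0.269
finger_force: 59.3
```

```bash
python3 -c "
from h import *
rel(.5069,-.0864,.063)
d=cam('side');save('side6.png',d['image'][160:220,290:390],6)"
```

```text
pos [ 0.5077 -0.087   0.0774] theta 101.46 tool shift [ 0.0007 -0.0007  0.0144] F [ 0.2 -0.3 -3.7] tq [0.011 0.06  0.051] q6 -0.567
```

View pics/side6.png

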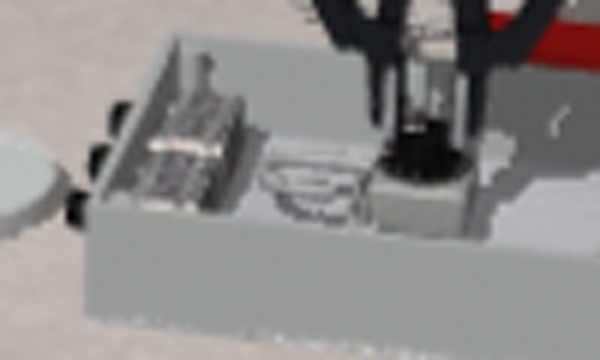

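The lock hangs level, about 14 mm up, with its shackle (265–370, 170) rising beside the eye and no side force. I lift on.

Call:
drive_tool([
  [[0, 0, 0], [0, 0, -0.006], 0.0],
  [[0, 0, 0], [0, 0, -0.008], 0.0],
  [[0, 0, 0], [0, 0, -0.01], 0.0],
  [[0, 0, 0], [0, 0, -0.01], 0.0],
  [[0, 0, 0], [0, 0, -0.02], 0.0],
])

```text
time: 16.58
eef_pos: [0.5067, -0.0866, 0.131]
tcp_rot: [0.633, 0.774, -0.0, -0.001]
contact_force: [-1.2, 1.1, -3.1]
opening: 0.27
finger_force: 59.4
```

Call:
drive_tool([
  [[0, 0, 0], [0, 0, -0.03], 0.0],
  [[0, 0, 0], [0, 0, -0.04], 0.0],
  [[0, 0, 0], [0, 0, -0.04], 0.0],
  [[0, 0, 0], [0, 0, -0.04], 0.0],
  [[0, 0, 0], [0, 0, -0.02], 0.0],
])

```text
time: 17.2
eef_pos: [0.508, -0.0871, 0.3042]
tcp_rot: [0.633, 0.774, 0.001, 0.002]
contact_force: [0.2, -0.3, -3.8]
opening: 0.271
finger_force: 59.4
```

Call:
drive_tool([
  [[0, 0, 0], [0, 0, 0], 0.0],
  [[0, 0, 0], [0, 0, 0], 0.0],
  [[0, 0, 0], [0, 0, 0], 0.0],
  [[0, 0, 0], [0, 0, 0], 0.0],
])

```text
time: 17.7
eef_pos: [0.5069, -0.0867, 0.2993]
tcp_rot: [0.633, 0.774, -0.0, -0.001]
contact_force: [-0.5, -0.4, -4.1]
opening: 0.27
finger_force: 59.4
```

```bash
python3 -c "
from h import *
rel(.5069,-.0864,.063)
d=cam('side');save('side7.png',d['image'][80:300,240:460],2.7)"
```

```text
pos [ 0.5069 -0.0867  0.2993] theta 101.46 tool shift [-1.000e-04  6.000e-04  2.363e-01] F [-0.5 -0.4 -4.1] tq [0.023 0.007 0.033] q6 -0.567
```

View pics/side7.png

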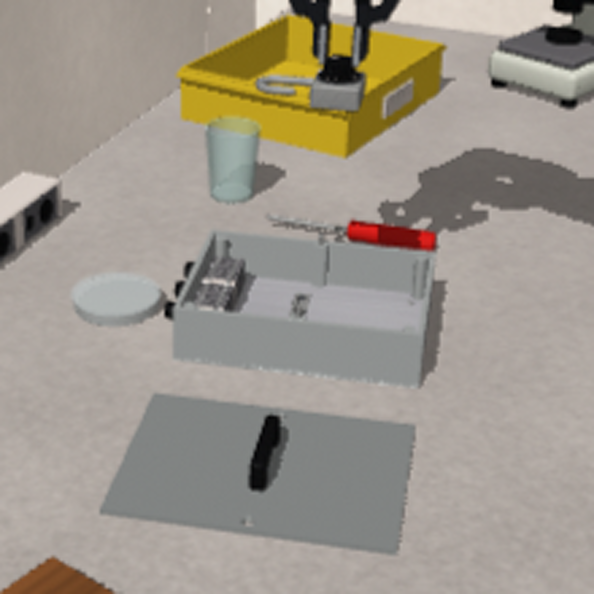

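The lock is held high and level at (338,88) with its shackle open (260–315, 85). The cover lies flat beside the box (260,470), and the bystanders in view look unmoved. Handing in.

```bash
python3 -c "
from plant import ctrl
print(ctrl.sign_off())"
```

```text
the job is handed in; nothing more can be done
None
```

The job is handed in, with no verdict returned: the cover lies flat on the bench beside the box, and the gripper holds the open lock level by its knob, its centre about 26 cm above the bench, at 17.7 s.

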